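Raking-light set-up for a stone fragment

TASK

Set up a raking-light photograph: lay the long bar-shaped stone fragment flat on the table midway between the two matching metal posts in front of the light box, and let go of it. Then lift the light box's spring-loaded lid by its front handle until the lid lines up with the steel index arm beside it, and finish while still holding the lid steady at that angle (it snaps shut if released). Do not shift the posts or the index arm, and leave the other things on the table where they are.

Things in the scene. Friction and masses are not known exactly. Their poses are not given: they have to be found in the camera images.
- fragment_center (a point): centre, half-way up, of the long bar-shaped dark stone fragment: 78 long (its x), 30 wide (its y, sizes in mm; flat parallel upright sides over the middle 60 mm), 26 high, about 0.12 kg, lying loose on the table to the left or right with its point 13 mm above the table. The other stones are roundish lumps
- post_a_center (a point): centre, half-way up, of one of two matching loose aluminium posts, round, 30 across, 42 tall, standing in front of the light box. The other post stands 180 mm away from it along this one's +y axis (horizontal), so the midway spot is at 90 mm
- post_b_center (a point): centre, half-way up, of the other matching post, 30 across, 42 tall
- lightbox: grey painted light box fixed to the table, 145 deep (its x), 220 wide (its y), 70 high without the lid; the point is the centre of its underside, its front faces its own -x, towards the robot. The lid's hinge axis runs along its y axis, 72.5 mm behind the centre (along its +x) and 76 mm above the table
- lid_handle (a point): centre of the lid's handle: a round steel bar 14 thick and 120 long, parallel to the box's y axis, standing clear in front of the lid's front edge with a 34 mm gap between bar and lid; two thin side rods at 55 mm left and right of the point carry it. It swings with the lid, 190 mm from the hinge axis; its x axis lies in the plane of the lid, pointing from handle to hinge. With the lid shut it is 76 mm above the table
- lid (a joint): opening angle of the lid in rad: 0 shut (level), growing as the front edge rises, at most 1.3. A spring and its weight pull it shut: at the handle, square to the lid, about 3 to 4 N when shut and 6 to 7 N at 0.8 rad; it never stays open by itself
- index (a joint): angle in rad of the index arm above level, on the same scale as the lid's: the lid is in line with the arm when both values are equal. It lies somewhere between 0.45 and 0.85 and stays put by friction
- index_tip (a point): tip of the index arm, a flat steel bar with a round steel end, pivoted on the line of the lid's hinge axis, 142 mm from the middle of the lid on the box's +y side (31 mm clear of the lid's edge), 170 mm from the hinge axis; its x axis points along the arm to the hinge. Not to be touched
- lump_big: roundish dark stone lump, 64 x 54 x 38 (mm); a bystander to be left alone; the point is the middle of its underside
- lump_c: small stone lump, 40 x 34 x 22 (mm); a bystander to be left alone; the point is the middle of its underside
- lump_d: small stone lump, 36 x 36 x 24 (mm); a bystander to be left alone; the point is the middle of its underside
- lump_e: larger stone lump, 85 x 60 x 45 (mm); a bystander to be left alone; the point is the middle of its underside
- brush: hand brush with a plastic handle, lying (mm); a bystander to be left alone; the point is the middle of its underside
- jar: lidded glass jar, 60 across and 70 tall (mm); a bystander to be left alone; the point is the middle of its underside
There are look-alikes about, which are no part of the job. What is shaped like the part that bears post_a_center but green is not meant. Leave any yellow look-alike of the part that bears fragment_center alone.

How it is judged (in metres and radians):
On the way, in this order (a step that is already met when the one before it is completed fails the run):
1. the fragment lies flat midway between the posts, released, with the lid still shut (x of fragment_center in the frame of post_a_center between -0.015 and 0.015 m and y of fragment_center in the frame of post_a_center between 0.075 and 0.105 m and height (world z) of fragment_center between 0.009 and 0.018 m and angle between fragment_center's own z axis and vertical below 0.15 rad and contact force between the fingers and fragment below 0.1 N and linear speed of fragment below 0.02 m/s and value of joint lid below 0.1 rad), for 0.2 s.
2. the lid is lifted to the index arm's angle and held by the gripper (angle between the x axis of lid_handle and the x axis of index_tip, either way round below 0.06 rad and value of joint lid above 0.3 rad and contact force between the fingers and lid above 1 N), for 0.3 s.
At the end, for the whole second after the job is handed in: the lid is within 0.06 rad of the index arm's angle, still, and held up by the gripper (more than 1 N); the fragment lies flat, untouched, its centre within 15 mm of the midway spot along and across the line of the posts; posts (12 mm) and index arm (10 mm) not shifted (all of step 2 and x of fragment_center in the frame of post_a_center between -0.015 and 0.015 m and y of fragment_center in the frame of post_a_center between 0.075 and 0.105 m and height (world z) of fragment_center between 0.009 and 0.018 m and angle between fragment_center's own z axis and vertical below 0.15 rad and contact force between the fingers and fragment below 0.1 N and linear speed of fragment below 0.02 m/s and velocity of joint lid between -0.05 and 0.05 rad/s and distance of index_tip from where it was at the start of the episode below 0.01 m and distance of each of post_a_center, post_b_center from where it was at the start of the episode below 0.012 m); the arm keeps its last pose, push and grip.
It fails at once if a post is shifted more than 12 mm or the index arm more than 10 mm (distance of any of post_a_center, post_b_center from where it was at the start of the episode above 0.012 m or distance of index_tip from where it was at the start of the episode above 0.01 m).
It fails at once if another thing on the table is shifted more than 25 mm (distance of any of lump_big, lump_c, lump_d, lump_e, brush, jar from where it was at the start of the episode above 0.025 m).
It also fails if it takes over 64 s, if anything falls off the work surface, if the arm or the gripper's body presses on something with over 40 N, if the wrist force passes 120 N, or if a joint passes its speed limit or range.

ROBOT

A 6-joint arm with a two-finger parallel gripper is mounted at the origin on the work surface. World frame = base frame: x ahead of the robot, y to its left, z up, the work surface at z = 0. Lengths are in m, angles in degrees, forces in N, time in s.
With the tool pointing down it reaches from about 0.25 to 0.725 m from the base axis. Payload 9.7 kg.
Tool frame: the origin (TCP) lies midway between the tips of the shut fingers; the grasp point (between the pads) lies 19 mm behind it; z points along the fingers, y is the line along which they close (so a half turn about z gives the same grasp; the last joint's range is limited). The gripper opens to 85 mm and grips with 20 to 120 N. Pads are 22 mm wide; open, the fingers measure 114 mm over their backs; the gripper's body (76 mm by 85 mm) begins 54 mm behind the grasp point. The pads swing forward as they close: fully open they stand 13 mm farther back than shut.
Start: joints at [70.015, 4.979, 10.078, 95.1, 0, 90], TCP at [0.188, 0.517, 0.231] pointing down, gripper open.
Joint ranges: [-179.16, 179.16], [-48.56, 103.87], [-65.8, 70.77], [-126.05, 130.52], [-82.76, 87.17], [-180, 180]. Speed limits (degrees/s): [127.2, 127.2, 147.25, 180, 180, 180].

INTERFACE

Orientations are given as [roll, pitch, yaw] about the fixed x, y, z axes, in that order (R = Rz(yaw) Ry(pitch) Rx(roll)).
In Python, from workcell import bot gives the robot as it stands.
- The arm moves only by the shell command python3 -m crank 'ROWS' [FORCE]. ROWS is JSON, a list of rows, each an object with "gripper": the finger opening in mm, from 0 to 85.4; "travel": the shift along the tool's x, y, z in mm, a list of three; "twist": the turn, a rotation vector about the tool's x, y, z in rad, a list of three. In form: [{"gripper": gripper, "travel": [tx, ty, tz], "twist": [rx, ry, rz]}, ...]. A call has 1 to 12 rows; each row shifts and turns the commanded pose from where the row before left it, along the tool's axes as they then stand; what a row does not reach is not made up. A row lasts 1/8 s, in which the tool goes at most 62.5 mm and 10.7 degrees, less where a joint would pass 70% of its speed; a pose out of reach is approached as far as the arm can. A call is refused whole if a number of a shift passes 62.5 or a number of a turn 0.188, either way. A call with a gripper value outside its range is refused whole. The fingers move at their own pace and stop on an object; FORCE is the grip in N (left out, the last holds). Time passes only in rows, so rows that do not move let the fingers close. It gives the time, the measured TCP pose, the force, the opening and the grip force at its end, in the units of the state.
- bot.get_obs(): the state, without advancing time (a new reading comes with each control period).
- bot.camera(name): name is "side" or "top" or "wrist"; returns the picture (384x512x3 uint8, red, green, blue); there is no depth.
- bot.calibration(name): a dict with "vfov" (degrees; the focal length in pixels is half the picture's height over the tangent of half this angle, whatever the lens; pixels are square), "cx", "cy" (the principal point, pixels), "k1" (the pictures are not rectified: a ray, as slopes to the right and down, at radius r is drawn at 1 + k1 r^2 times it, then the intrinsics apply), "camera_from_world" (4x4, takes a point from world to camera coordinates). Camera axes: x right, y down, z forward; pixel columns grow to the right and rows downward; lengths in m; the calibration is good to about 2 mm. A picture is of the moment at which its call begins: read the wrist's pose just before it. calibration takes no time and is no camera call; for the wrist camera it gives the pose at the moment of the call.
- bot.job_done(): hands the job in; it is judged then, once.
The state is a dict: "time": time; "q": joint angles; "qd": joint speeds; "joint_efforts": joint torques, N m; "ee_pos": TCP position; "tcp_rot": TCP orientation; "wrist_force": force on the tool from outside, world axes, zero at the start; "torque": the same for the moment, N m; "opening": finger opening in m; "grasp_force": force on a finger pad.
Only numpy, scipy, OpenCV 4.12 (cv2) and the standard library are available. Lean on these libraries where they do the work, as an engineer would, in place of code of your own. Each camera call takes 0.05 s, during which the arm holds its last target. There are 200 camera calls.

## Working session

There is one attempt and no reset: what is moved stays moved. The work goes in short steps, Python scripts to look and compute and a shell command to move; the robot and the scene stay as the last step left them, time stands still between calls to the robot, and variables do not carry over. Pictures are saved under pics/ and viewed, at most 10 in all, crops included, and the job is handed in when it is done.

```bash
ls; mkdir -p pics; python3 - <<'E'
from workcell import bot
import cv2,numpy as np
o=bot.get_obs();print(o)
a=[bot.camera(n) for n in("top","side")]
for n,i in zip(("top","side"),a):
    cv2.imwrite(f"pics/{n}0.png",i[:,:,::-1]);c=bot.calibration(n);print(n,c)
E
```

```text
pics
{'time': 0.0, 'q': array([ 7.00134615e+01,  5.01060924e+00,  1.00309052e+01,  9.50988159e+01,
       -1.80285149e-03,  9.00022232e+01]), 'qd': array([ 0.04065602,  0.06538583,  0.062622  ,  0.0702573 , -0.01505625,
        0.10457721]), 'joint_efforts': array([-2.89028038e-03, -5.20390964e+01,  4.64801073e+01,  1.63639878e-02,
       -1.55640428e-04,  2.16371539e-06]), 'ee_pos': array([0.18791399, 0.51664087, 0.23055599]), 'tcp_rot': array([-1.79921480e+02,  1.80589650e-03,  1.60011241e+02]), 'wrist_force': array([-0.55124428, -0.05399558,  1.05128543]), 'torque': array([-0.00292457, -0.02904043,  0.02234189]), 'grasp_force': 0.0, 'opening': 0.08539972242641401}
top {'vfov': 56.047951784285466, 'cx': 258.72203724198863, 'cy': 190.29590968314847, 'k1': -0.016404398036786536, 'camera_from_world': array([[ 0.01481985, -0.9998773 ,  0.00507527, -0.03565859],
       [-0.98317264, -0.01549617, -0.18202042,  0.58638763],
       [ 0.18207674, -0.00229235, -0.98328165,  0.94475457],
       [ 0.        ,  0.        ,  0.        ,  1.        ]])}
side {'vfov': 47.11241906892991, 'cx': 255.90662767452227, 'cy': 193.8356690026977, 'k1': -0.014284957039510961, 'camera_from_world': array([[ 0.83719746, -0.54680606, -0.01017619, -0.49061307],
       [-0.33397459, -0.49642625, -0.80126272,  0.25255091],
       [ 0.43308358,  0.6742137 , -0.59822613,  1.05670752],
       [ 0.        ,  0.        ,  0.        ,  1.        ]])}
```

View pics/top0.png

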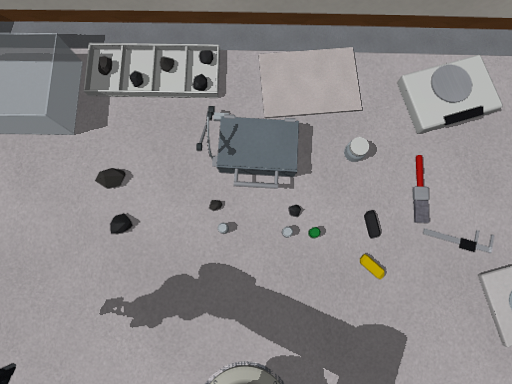

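View pics/side0.png

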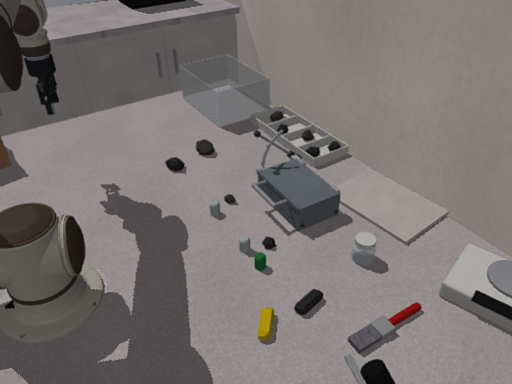

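The top view shows the dark fragment at (373,224), the posts at (223,229) and (288,232), and the green decoy at (315,232). The yellow decoy is at (372,267), the handle bar at (256,186) and the index arm around (205,130). Next I'll segment these and look closer at the box.

```bash
cat > h.py <<'E'
from workcell import bot
import cv2,numpy as np
def ray(c,uv):
    f=192/np.tan(np.radians(c["vfov"]/2))
    d=(np.array(uv,float)-[c["cx"],c["cy"]])/f; s=d.copy()
    for _ in range(20): s=d/(1+c["k1"]*(s@s))
    M=c["camera_from_world"];R=M[:3,:3]
    v=R.T@np.r_[s,1]; return -R.T@M[:3,3], v/np.linalg.norm(v)
def plane(c,uv,z):
    o,v=ray(c,uv); return o+v*(z-o[2])/v[2]
def tri(c1,p1,c2,p2):
    o,v=ray(c1,p1);q,w=ray(c2,p2)
    s=np.linalg.lstsq(np.c_[v,-w],q-o,rcond=None)[0]
    a,b=o+v*s[0],q+w*s[1]; return (a+b)/2,np.linalg.norm(a-b)
def proj(c,P):
    M=c["camera_from_world"];p=M[:3,:3]@P+M[:3,3];s=p[:2]/p[2]
    f=192/np.tan(np.radians(c["vfov"]/2))
    return f*s*(1+c["k1"]*(s@s))+[c["cx"],c["cy"]]
def blob(m,roi):
    x0,y0,x1,y1=roi;k=np.zeros(m.shape,np.uint8);k[y0:y1,x0:x1]=m[y0:y1,x0:x1]
    n,l,s,c=cv2.connectedComponentsWithStats(k)
    i=1+np.argmax(s[1:,4]); return c[i],s[i],(l==i).astype(np.uint8)
E
python3 - <<'E'
from h import *
t=cv2.imread("pics/top0.png");s=cv2.imread("pics/side0.png")
ct,cs=bot.calibration("top"),bot.calibration("side")
F={}
for n,im,c,r in(("top",t,ct,(355,205,390,242)),("side",s,cs,(290,285,327,318))):
    m=(im.max(2)<50).astype(np.uint8);p,st,k=blob(m,r)
    ra=cv2.minAreaRect(cv2.findNonZero(k));print(n,p,st,ra)
    for h in(0.013,):print(plane(c,p,h)); 
    F[n]=p
    b=cv2.boxPoints(ra);print(np.array([plane(c,q,.015)[:2] for q in b]).round(4))
print(tri(ct,F["top"],cs,F["side"]))
print(t[229,214:234].max(1),t[224:240,223].max(1),t[232,278:300].max(1))
a=cv2.resize(t[100:245,190:310],None,fx=3.3,fy=3.3,interpolation=cv2.INTER_CUBIC)
b=cv2.resize(s[120:265,200:345],None,fx=2.75,fy=2.75,interpolation=cv2.INTER_CUBIC)
h=max(a.shape[0],b.shape[0]);p=lambda i:cv2.copyMakeBorder(i,0,h-i.shape[0],0,0,0)
o=np.hstack([p(a),p(b)]);print(o.shape);cv2.imwrite("pics/z1.png",o)
E
```

```text
top [371.78006873 223.74570447] [364 210  16  28 291] ((371.76470947265625, 223.55885314941406), (26.19384765625, 11.399173736572266), 75.96376037597656)
[ 0.50275309 -0.34978041  0.013     ]
[[ 0.5351 -0.3255]
 [ 0.5435 -0.3576]
 [ 0.4714 -0.3725]
 [ 0.4632 -0.3408]]
side [308.35978836 301.83862434] [295 290  28  25 378] ((308.4779052734375, 301.8318786621094), (13.358236312866211, 30.667499542236328), 48.8140754699707)
[ 0.49988831 -0.3557446   0.013     ]
[[ 0.4593 -0.3483]
 [ 0.542  -0.3306]
 [ 0.5396 -0.3661]
 [ 0.4588 -0.3818]]
(array([ 0.50342013, -0.35183615,  0.00664566]), np.float64(0.0001346167863975903))
[162 162 161 148 153 172 179 179 177 179 184 181 118  82  67  90  94  94
  91  88] [180 174 175 175 175 179 181 163 119  90 145 161 162 159 159 159] [161 160 157 122 123 149 175 177 173 175 174 173 178 170 110  88  95  96
  95  93  87 152]
(478, 795, 3)
```

View pics/z1.png

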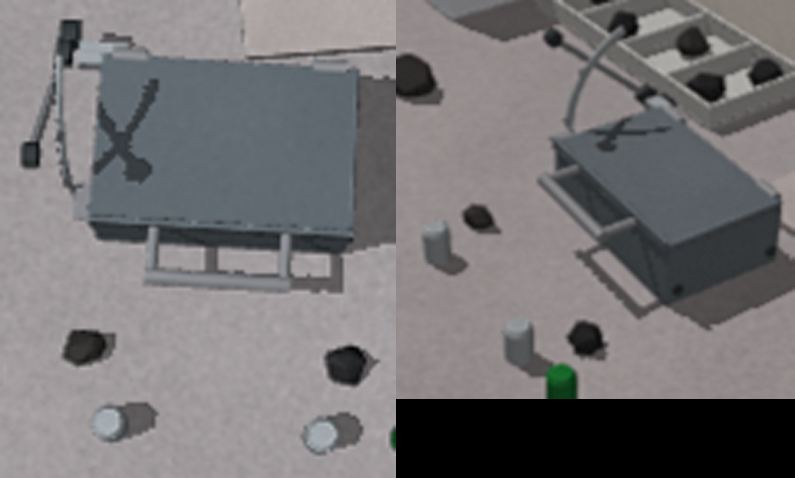

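The crops show the round post tops, the handle bar, and the index arm's round tip at top (199,147) and side (257,133.5). Now I triangulate these.

```bash
python3 - <<'E'
from h import *
ct,cs=bot.calibration("top"),bot.calibration("side")
T=lambda x,y:(x/3.3+190-.35,y/3.3+100-.35)
S=lambda x,y:((x-396)/2.75+200-.3,y/2.75+120-.3)
L={"postL":((110,420),(437,229)),"postR":((322,433),(519,326)),"tip":((30,154),(553,37)),"arcend":((70,35),(625,22)),
"barL":((150,278),(543,180)),"barR":((286,284),(604,233)),"lidFL":((92,218),(555,141)),"lidFR":((354,232),(668,247)),"lidBR":((356,68),(778,198))}
R={}
for n,(a,b) in L.items():
    R[n],e=tri(ct,T(*a),cs,S(*b));print(n,R[n].round(4),e.round(4))
for n in("postL","postR"):print(n,plane(ct,T(*L[n][0]),.042).round(4),plane(cs,S(*L[n][1]),.042).round(4))
for n,z in(("barL",.079),("barR",.079),("lidFL",.08),("lidFR",.08),("lidBR",.08)):print(n,plane(ct,T(*L[n][0]),z).round(4),plane(cs,S(*L[n][1]),z).round(4))
print(np.linalg.norm(R["postL"]-R["postR"]))
E
```

```text
postL [0.4864 0.0703 0.0352] 0.0017
postR [ 0.4784 -0.1077  0.035 ] 0.0021
tip [0.6701 0.1218 0.1868] 0.0015
arcend [0.7562 0.0975 0.192 ] 0.0107
barL [0.6008 0.0375 0.0733] 0.0017
barR [ 0.5988 -0.0755  0.0749] 0.0054
lidFL [0.6492 0.0869 0.0781] 0.0006
lidFR [ 0.6411 -0.1304  0.0754] 0.0002
lidBR [ 0.7835 -0.1324  0.0783] 0.0005
postL [0.4851 0.07   0.042 ] [0.4834 0.0621 0.042 ]
postR [ 0.477  -0.1067  0.042 ] [ 0.4755 -0.1147  0.042 ]
barL [0.5988 0.0375 0.079 ] [0.5973 0.0306 0.079 ]
barR [ 0.5956 -0.074   0.079 ] [ 0.5985 -0.0803  0.079 ]
lidFL [0.6485 0.0868 0.08  ] [0.648  0.0845 0.08  ]
lidFR [ 0.6401 -0.1299  0.08  ] [ 0.6373 -0.1348  0.08  ]
lidBR [ 0.7831 -0.1323  0.08  ] [ 0.7816 -0.1339  0.08  ]
0.17820942330189096
```

Estimates: fragment about (0.502,-0.353), yaw about 12.5°. Post midpoint about (0.482,-0.019). Index about 0.7 rad. Moving over the fragment.

```bash
python3 -m crank '[{"gripper":85,"travel":[0,0,0],"twist":[0,0,0.175]},{"gripper":85,"travel":[0,0,0],"twist":[0,0,0.175]},{"gripper":85,"travel":[0,0,0],"twist":[0,0,0.175]},{"gripper":85,"travel":[0,0,0],"twist":[0,0,0.175]},{"gripper":85,"travel":[0,0,0],"twist":[0,0,0.175]},{"gripper":85,"travel":[0,0,0],"twist":[0,0,0.175]},{"gripper":85,"travel":[0,0,0],"twist":[0,0,0.172]}]'
python3 -m crank '[{"gripper":85,"travel":[-58,21,2],"twist":[0,0,0]},{"gripper":85,"travel":[-58,21,2],"twist":[0,0,0]},{"gripper":85,"travel":[-58,21,2],"twist":[0,0,0]},{"gripper":85,"travel":[-58,21,2],"twist":[0,0,0]},{"gripper":85,"travel":[-58,21,2],"twist":[0,0,0]},{"gripper":85,"travel":[-58,21,2],"twist":[0,0,0]},{"gripper":85,"travel":[-58,21,2],"twist":[0,0,0]},{"gripper":85,"travel":[-58,21,2],"twist":[0,0,0]}]'
python3 -m crank '[{"gripper":85,"travel":[-58,21,2],"twist":[0,0,0]},{"gripper":85,"travel":[-58,21,2],"twist":[0,0,0]},{"gripper":85,"travel":[-58,21,2],"twist":[0,0,0]},{"gripper":85,"travel":[-58,21,2],"twist":[0,0,0]},{"gripper":85,"travel":[-58,21,2],"twist":[0,0,0]},{"gripper":85,"travel":[-58,21,2],"twist":[0,0,0]},{"gripper":85,"travel":[-57,20,2],"twist":[0,0,0]}]'
python3 -m crank '[{"gripper":85,"travel":[0,0,0],"twist":[0,0,0.17]},{"gripper":85,"travel":[0,0,0],"twist":[0,0,0.17]},{"gripper":85,"travel":[0,0,0],"twist":[0,0,0.17]},{"gripper":85,"travel":[0,0,0],"twist":[0,0,0.17]},{"gripper":85,"travel":[0,0,0],"twist":[0,0,0.17]},{"gripper":85,"travel":[0,0,0],"twist":[0,0,0.17]},{"gripper":85,"travel":[0,0,0],"twist":[0,0,0.17]},{"gripper":85,"travel":[0,0,0],"twist":[0,0,0.165]},{"gripper":85,"travel":[0,0,0],"twist":[0,0,0]}]'
python3 - <<'E'
from h import *
o=bot.get_obs();c=bot.calibration("wrist");i=bot.camera("wrist")[:,:,::-1]
cv2.imwrite("pics/w1.png",i);np.save("w1.npy",c,allow_pickle=True)
print(o["time"],o["ee_pos"],o["tcp_rot"],o["q"]);print(c)
E
```

```text
time: 0.98
ee_pos: [0.1879, 0.5167, 0.2309]
tcp_rot: [-180.0, 0.0, 89.7]
wrist_force: [0.3, 0.6, -0.1]
opening: 0.0851
grasp_force: 0.0
time: 1.98
ee_pos: [0.3561, 0.0509, 0.2152]
tcp_rot: [180.0, -0.0, 90.0]
wrist_force: [1.4, 1.6, -0.4]
opening: 0.0847
grasp_force: 0.0
time: 2.85
ee_pos: [0.5022, -0.3542, 0.2007]
tcp_rot: [-180.0, -0.0, 90.0]
wrist_force: [1.1, 1.2, 0.2]
opening: 0.0848
grasp_force: 0.0
time: 3.98
ee_pos: [0.5018, -0.352, 0.2008]
tcp_rot: [-180.0, 0.0, 12.4]
wrist_force: [0.9, 0.2, 0.1]
opening: 0.0848
grasp_force: 0.0
3.975 [ 0.501845   -0.35203641  0.20084384] [-1.79967728e+02  3.30081820e-02  1.24286596e+01] [-3.50478898e+01  1.33405441e+01  1.61382794e+01  9.28438297e+01
 -2.51472847e-03  1.32523461e+02]
{'vfov': 64.77885391272625, 'cx': 257.25258050563593, 'cy': 190.83697342446263, 'k1': 0.006037678663121999, 'camera_from_world': array([[ 2.15366706e-01, -9.76533238e-01, -1.26832836e-04,
        -4.52489978e-01],
       [-9.33129680e-01, -2.05832682e-01,  2.94791295e-01,
         3.67299191e-01],
       [-2.87899605e-01, -6.33698789e-02, -9.55561655e-01,
         4.73220227e-01],
       [ 0.00000000e+00,  0.00000000e+00,  0.00000000e+00,
         1.00000000e+00]])}
```

View pics/w1.png

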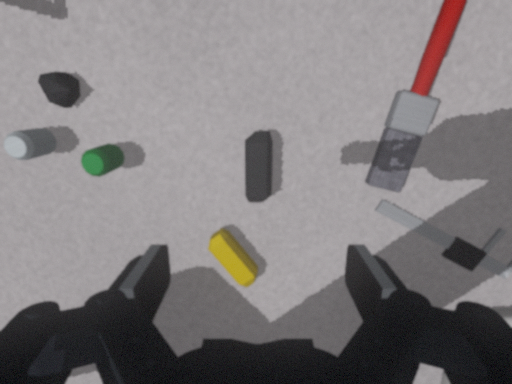

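The wrist view shows the dark fragment at about (258,166) lying upright in the image, with the yellow decoy at (233,257). Measuring it on its mid-plane.

```bash
python3 - <<'E'
from h import *
c=np.load("w1.npy",allow_pickle=True).item();i=cv2.imread("pics/w1.png")
m=(i.max(2)<72).astype(np.uint8);p,st,k=blob(m,(225,115,300,215));print(p,st)
pts=cv2.findNonZero(k)[:,0].astype(float)
for z in(.026,.0):
    w=np.array([plane(c,q,z)[:2] for q in pts],np.float32);r=cv2.minAreaRect(w*1000);print(z,r,w.mean(0))
for v in range(140,196,8): print(v,i[v,238:282].max(1))
E
```

```text
[262.42351275 163.12181303] [247 132  25  66 706]
0.026 ((508.7955627441406, -352.97540283203125), (71.0051040649414, 25.519014358520508), 11.862173080444336) [ 0.5117586  -0.35616148]
0.0 ((503.2632751464844, -354.3409118652344), (76.81320190429688, 27.606403350830078), 11.862138748168945) [ 0.5064686  -0.35778752]
140 [165 163 166 164 164 164 148 117  90  71  67  69  69  74  68  70  73  68
  71  70  70  68  73  70  70  69  68  67  66  65  65  65  67  76  92 107
 112 114 116 114 118 116 114 128]
148 [166 167 168 170 168 163 144 110  78  73  70  73  77  75  77  76  75  74
  73  72  73  72  77  72  73  72  72  72  70  63  62  58  64  75  89 107
 112 113 115 115 116 114 118 126]
156 [162 163 164 167 167 162 146 107  77  73  72  71  73  73  77  74  75  72
  72  71  72  73  75  77  73  73  73  70  70  62  58  60  64  71  90 104
 111 114 115 112 117 116 117 126]
164 [168 172 169 168 167 159 147 112  82  74  72  72  74  74  75  72  74  76
  72  71  75  73  70  70  71  76  73  69  66  64  61  58  62  76  92 107
 111 114 116 113 114 116 113 123]
172 [169 169 169 169 168 165 149 114  82  71  73  71  73  73  71  72  73  71
  73  73  70  72  71  72  71  74  68  69  66  68  58  56  62  78  95 110
 111 113 115 115 117 116 113 122]
180 [168 169 168 168 166 162 148 115  82  71  73  74  75  72  74  71  72  73
  72  73  74  73  73  72  71  70  75  70  65  61  61  59  69  78  97 109
 112 114 115 115 114 113 116 123]
188 [166 168 168 166 165 164 151 123  88  75  74  70  72  69  71  70  70  67
  70  68  72  72  70  73  70  72  68  72  64  62  66  63  63  84 101 112
 113 114 113 114 115 119 127 141]
```

```bash
python3 -m crank '[{"gripper":60,"travel":[4,2,50],"twist":[0,0,0.009]},{"gripper":60,"travel":[0,0,50],"twist":[0,0,0]},{"gripper":60,"travel":[0,0,50],"twist":[0,0,0]},{"gripper":60,"travel":[0,0,35],"twist":[0,0,0]},{"gripper":60,"travel":[0,0,10],"twist":[0,0,0]},{"gripper":60,"travel":[0,0,0],"twist":[0,0,0]}]' 60
python3 -m crank '[{"gripper":20,"travel":[0,0,0],"twist":[0,0,0]},{"gripper":20,"travel":[0,0,0],"twist":[0,0,0]},{"gripper":20,"travel":[0,0,0],"twist":[0,0,0]},{"gripper":20,"travel":[0,0,0],"twist":[0,0,0]},{"gripper":20,"travel":[0,0,0],"twist":[0,0,0]}]' 60
```

```text
time: 4.78
ee_pos: [0.5064, -0.3532, 0.0066]
tcp_rot: [-180.0, 0.0, 11.9]
wrist_force: [1.8, -0.3, 0.5]
opening: 0.06
grasp_force: 0.0
time: 5.4
ee_pos: [0.5073, -0.3539, 0.0084]
tcp_rot: [179.9, -0.1, 11.9]
wrist_force: [-0.5, -0.6, 5.4]
opening: 0.028
grasp_force: 60.1
```

```bash
python3 -m crank '[{"gripper":20,"travel":[0,0,-25],"twist":[0,0,0]},{"gripper":20,"travel":[0,0,-50],"twist":[0,0,0]},{"gripper":20,"travel":[0,0,-50],"twist":[0,0,0]},{"gripper":20,"travel":[0,0,-25],"twist":[0,0,0.123]},{"gripper":20,"travel":[0,0,0],"twist":[0,0,0.123]},{"gripper":20,"travel":[-6,-50,0],"twist":[0,0,0]},{"gripper":20,"travel":[-6,-57,0],"twist":[0,0,0]},{"gripper":20,"travel":[-6,-57,0],"twist":[0,0,0]},{"gripper":20,"travel":[-6,-57,0],"twist":[0,0,0]},{"gripper":20,"travel":[-7,-57,0],"twist":[0,0,0]},{"gripper":20,"travel":[-7,-57,0],"twist":[0,0,0]},{"gripper":20,"travel":[0,0,0],"twist":[0,0,0]}]' 60
python3 - <<'E'
from h import *
o=bot.get_obs();c=bot.calibration("wrist");i=bot.camera("wrist")[:,:,::-1]
cv2.imwrite("pics/w2.png",i);np.save("w2.npy",c,allow_pickle=True)
print(o["time"],o["ee_pos"],o["tcp_rot"],o["wrist_force"],o["opening"])
E
```

```text
time: 6.9
ee_pos: [0.4811, -0.0152, 0.1571]
tcp_rot: [-179.9, -0.1, -1.7]
wrist_force: [1.2, -0.5, -1.4]
opening: 0.028
grasp_force: 60.0
6.9 [ 0.48114708 -0.01517014  0.15710629] [-1.79914898e+02 -6.88137821e-02 -1.73821724e+00] [ 1.17869571 -0.53671909 -1.4370532 ] 0.02797705588017325
```

View pics/w2.png

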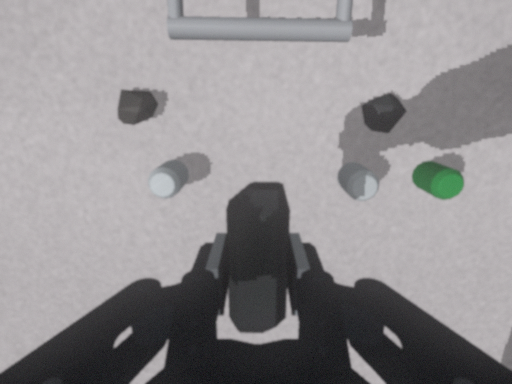

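Posts' tops sit at (162,184) and (365,186), and the held fragment runs from row 183 to 330. The bar spans (172..350, 28).

```bash
python3 - <<'E'
from h import *
c=np.load("w2.npy",allow_pickle=True).item();i=cv2.imread("pics/w2.png").astype(int)
print("cam",ray(c,(0,0))[0])
m=((i.min(2)>165)&(i[:,:,0]-i[:,:,2]>3)).astype(np.uint8)
for r in((140,160,185,205),(338,165,385,205)):
    p,st,k=blob(m,r);print(p,st)
a,b=plane(c,(162.5,184),.042),plane(c,(366,186),.042)
print(a,b,np.linalg.norm(a-b),(a+b)/2,np.degrees(np.arctan2(-(a-b)[0],(a-b)[1])))
print("bar",plane(c,(169,28),.079),plane(c,(350,30),.079))
for uv in((262,183),(258,330)):
  for z in(.149,.175):print(uv,z,plane(c,uv,z))
E
```

```text
cam [ 0.55717801 -0.01807453  0.30025525]
[160.38132296 184.17315175] [148 170  26  28 514]
[368.88185654 188.78059072] [358 176  19  25 237]
[0.48689478 0.06841362 0.042     ] [ 0.47968608 -0.1118733   0.042     ] 0.1804309784507797 [ 0.48329043 -0.02172984  0.042     ] -2.289728375466757
bar [0.60267936 0.03872428 0.079     ] [ 0.59789148 -0.07985878  0.079     ]
(262, 183) 0.149 [ 0.5150192  -0.01905448  0.149     ]
(262, 183) 0.175 [ 0.52226609 -0.01888603  0.175     ]
(258, 330) 0.149 [ 0.42244145 -0.01425474  0.149     ]
(258, 330) 0.175 [ 0.44560197 -0.01491134  0.175     ]
```

```bash
python3 -m crank '[{"gripper":20,"travel":[2,6,45],"twist":[0,0,0]},{"gripper":20,"travel":[0,0,45],"twist":[0,0,0]},{"gripper":20,"travel":[0,0,40],"twist":[0,0,0]},{"gripper":20,"travel":[0,0,12],"twist":[0,0,0]},{"gripper":20,"travel":[0,0,5],"twist":[0,0,0]},{"gripper":20,"travel":[0,0,0],"twist":[0,0,0]},{"gripper":20,"travel":[0,0,0],"twist":[0,0,0]}]' 60
```

```text
time: 7.82
ee_pos: [0.4841, -0.0243, 0.0107]
tcp_rot: [-179.9, -0.1, -2.2]
wrist_force: [0.4, -0.3, -1.1]
opening: 0.0282
grasp_force: 59.9
```

```bash
python3 -m crank '[{"gripper":20,"travel":[-1,-2.5,1.5],"twist":[0,0,0]},{"gripper":20,"travel":[0,0,0],"twist":[0,0,0]},{"gripper":20,"travel":[0,0,0],"twist":[0,0,0]}]' 30
python3 -m crank '[{"gripper":40,"travel":[0,0,0],"twist":[0,0,0]},{"gripper":50,"travel":[0,0,0],"twist":[0,0,0]},{"gripper":50,"travel":[0,0,0],"twist":[0,0,0]},{"gripper":50,"travel":[0,0,0],"twist":[0,0,0]}]'
python3 -m crank '[{"gripper":50,"travel":[0,0,-20],"twist":[0,0,0]},{"gripper":50,"travel":[0,0,-50],"twist":[0,0,0]},{"gripper":50,"travel":[0,0,-50],"twist":[0,0,0]},{"gripper":50,"travel":[-25,0,-50],"twist":[0,0,0]},{"gripper":50,"travel":[-30,0,-20],"twist":[0,0,0]},{"gripper":50,"travel":[0,0,0],"twist":[0,0,0]}]'
python3 - <<'E'
from h import *
o=bot.get_obs();c=bot.calibration("wrist");i=bot.camera("wrist")[:,:,::-1]
cv2.imwrite("pics/w3.png",i);np.save("w3.npy",c,allow_pickle=True)
print(o["time"],o["ee_pos"],o["tcp_rot"])
E
```

```text
time: 8.2
ee_pos: [0.4827, -0.0214, 0.0084]
tcp_rot: [-179.9, -0.1, -2.1]
wrist_force: [-0.8, 1.8, 4.1]
opening: 0.0284
grasp_force: 60.6
time: 8.7
ee_pos: [0.4822, -0.0217, 0.0077]
tcp_rot: [-179.9, 0.0, -2.2]
wrist_force: [0.5, 0.1, -0.0]
opening: 0.0497
grasp_force: 0.0
time: 9.45
ee_pos: [0.4271, -0.0198, 0.1999]
tcp_rot: [-179.9, -0.2, -2.2]
wrist_force: [0.1, 0.1, 0.1]
opening: 0.0497
grasp_force: 0.0
9.45 [ 0.42713394 -0.01979774  0.19990519] [-179.94998832   -0.21838103   -2.15137122]
```

View pics/w3.png

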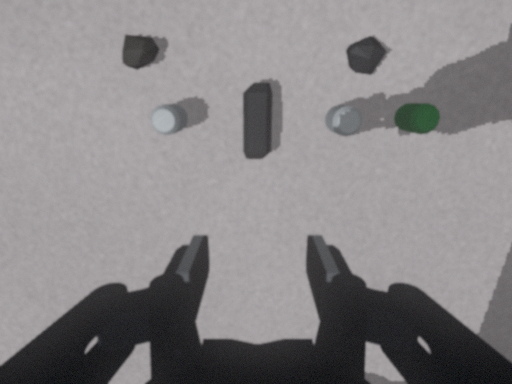

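The fragment now lies at (244..271, 83..158), between the post tops at (163,120) and (346,121). Checking how well it is centred.

```bash
python3 - <<'E'
from h import *
c=np.load("w3.npy",allow_pickle=True).item();i=cv2.imread("pics/w3.png")
a,b=plane(c,(163,120),.042),plane(c,(346,121),.042);m=(a+b)/2;u=(a-b)[:2];d=np.linalg.norm(u);u/=d
k=blob((i.max(2)<95).astype(np.uint8),(225,70,275,170))[2]
w=np.array([plane(c,q,.013)[:2] for q in cv2.findNonZero(k)[:,0]],np.float32)
r=cv2.minAreaRect(w*1000);f=np.array(r[0])/1000;print(r,a,b,d,m)
e=f-m[:2];print("along",e@u,"across",e@[u[1],-u[0]])
E
```

```text
((480.44097900390625, -22.57820701599121), (29.527212142944336, 78.05659484863281), 87.32186889648438) [0.48659726 0.06925184 0.042     ] [ 0.47902785 -0.10825836  0.042     ] 0.17767151639360163 [ 0.48281256 -0.01950326  0.042     ]
along -0.00317319107088332 across -0.002238419891711954
```

Placed within 3 mm. Now to the handle: turn 90°, move over it, and check from near.

```bash
python3 -m crank '[{"gripper":36,"travel":[0,0,0],"twist":[0,0,-0.175]},{"gripper":36,"travel":[0,0,0],"twist":[0,0,-0.175]},{"gripper":36,"travel":[0,0,0],"twist":[0,0,-0.175]},{"gripper":36,"travel":[0,0,0],"twist":[0,0,-0.175]},{"gripper":36,"travel":[0,0,0],"twist":[0,0,-0.175]},{"gripper":36,"travel":[0,0,0],"twist":[0,0,-0.175]},{"gripper":36,"travel":[0,0,0],"twist":[0,0,-0.175]},{"gripper":36,"travel":[0,0,0],"twist":[0,0,-0.175]},{"gripper":36,"travel":[0,0,0],"twist":[0,0,-0.17]}]'
python3 -m crank '[{"gripper":36,"travel":[2,58,0],"twist":[0,0,0]},{"gripper":36,"travel":[2,58,0],"twist":[0,0,0]},{"gripper":36,"travel":[2,57,0],"twist":[0,0,0]},{"gripper":36,"travel":[0,0,40],"twist":[0,0,0]},{"gripper":36,"travel":[0,0,0],"twist":[0,0,0]},{"gripper":36,"travel":[0,0,0],"twist":[0,0,0]}]'
python3 - <<'E'
from h import *
o=bot.get_obs();c=bot.calibration("wrist");i=bot.camera("wrist")[:,:,::-1]
cv2.imwrite("pics/w4.png",i);np.save("w4.npy",c,allow_pickle=True)
print(o["time"],o["ee_pos"],o["tcp_rot"],o["opening"],ray(c,(0,0))[0])
for y in(.04,-.08):print(proj(c,np.array([.600+.04*(y+.0206),y,.076])))
E
```

```text
time: 10.62
ee_pos: [0.4277, -0.0198, 0.1962]
tcp_rot: [-179.9, -0.1, 88.1]
wrist_force: [0.6, -0.1, 0.6]
opening: 0.0358
grasp_force: 0.0
time: 11.38
ee_pos: [0.6001, -0.0204, 0.1582]
tcp_rot: [-180.0, -0.1, 87.8]
wrist_force: [-0.6, -1.0, 1.3]
opening: 0.0359
grasp_force: 0.0
11.375 [ 0.60008414 -0.0203538   0.15820042] [-1.79977496e+02 -5.41279685e-02  8.78060894e+01] 0.03588824273483997 [0.60377198 0.05451276 0.30129604]
[255.83350429 118.42272425]
[255.7687023  264.74727645]
```

View pics/w4.png

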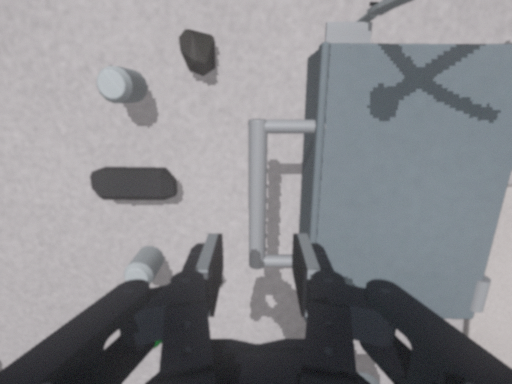

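The bar is at columns 249–266, about 1 mm further from the robot than predicted, and the fragment and posts look undisturbed. Descending and gripping.

```bash
python3 -m crank '[{"gripper":34,"travel":[-1,1,40],"twist":[0,0,0]},{"gripper":34,"travel":[0,0,40],"twist":[0,0,0]},{"gripper":34,"travel":[0,0,20],"twist":[0,0,0]},{"gripper":34,"travel":[0,0,0],"twist":[0,0,0]}]' 60
python3 -m crank '[{"gripper":5,"travel":[0,0,0],"twist":[0,0,0]},{"gripper":5,"travel":[0,0,0],"twist":[0,0,0]},{"gripper":5,"travel":[0,0,0],"twist":[0,0,0]},{"gripper":5,"travel":[0,0,0],"twist":[0,0,0]},{"gripper":5,"travel":[0,0,0],"twist":[0,0,0]}]' 60
```

```text
time: 11.92
ee_pos: [0.6008, -0.0213, 0.0582]
tcp_rot: [-180.0, -0.1, 87.8]
wrist_force: [-0.1, -0.1, 0.5]
opening: 0.034
grasp_force: 0.0
time: 12.55
ee_pos: [0.5999, -0.0213, 0.0598]
tcp_rot: [-179.9, -0.1, 87.8]
wrist_force: [-14.0, -0.5, 6.9]
opening: 0.0117
grasp_force: 58.4
```

```bash
python3 -m crank '[{"gripper":5,"travel":[0,0,-9.5],"twist":[0,0,0]},{"gripper":5,"travel":[0,1,-9.5],"twist":[0,0,0]},{"gripper":5,"travel":[0,1.3,-9.4],"twist":[0,0,0]},{"gripper":5,"travel":[0,1.5,-9.4],"twist":[0,0,0]},{"gripper":5,"travel":[0,2.2,-9.2],"twist":[0,0,0]},{"gripper":5,"travel":[0,2.5,-9.2],"twist":[0,0,0]},{"gripper":5,"travel":[0,0,0],"twist":[0,0,0]}]' 80
```

```text
time: 13.42
ee_pos: [0.6073, -0.0216, 0.1152]
tcp_rot: [-179.7, -0.1, 87.8]
wrist_force: [-15.2, 0.7, 0.5]
opening: 0.0113
grasp_force: 78.2
```

```bash
python3 -m crank '[{"gripper":5,"travel":[0,2.5,-9],"twist":[0,0,0]},{"gripper":5,"travel":[0,3,-8.8],"twist":[0,0,0]},{"gripper":5,"travel":[0,3.7,-8.6],"twist":[0,0,0]},{"gripper":5,"travel":[0,4.2,-8.5],"twist":[0,0,0]},{"gripper":5,"travel":[0,4.7,-8.2],"twist":[0,0,0]},{"gripper":5,"travel":[0,5.2,-8],"twist":[0,0,0]},{"gripper":5,"travel":[0,5.7,-7.6],"twist":[0,0,0]},{"gripper":5,"travel":[0,5.8,-7.5],"twist":[0,0,0]},{"gripper":5,"travel":[0,0,0],"twist":[0,0,0]},{"gripper":5,"travel":[0,0,0],"twist":[0,0,0]}]' 80
python3 - <<'E'
from h import *
for n in("top","side"):cv2.imwrite(f"pics/{n}5.png",bot.camera(n)[:,:,::-1])
t=cv2.imread("pics/top5.png");s=cv2.imread("pics/side5.png")
a=cv2.resize(t[100:245,190:310],None,fx=3.3,fy=3.3,interpolation=cv2.INTER_CUBIC)
b=cv2.resize(s[110:255,200:345],None,fx=2.75,fy=2.75,interpolation=cv2.INTER_CUBIC)
h=max(a.shape[0],b.shape[0]);p=lambda i:cv2.copyMakeBorder(i,0,h-i.shape[0],0,0,0)
cv2.imwrite("pics/z5.png",np.hstack([p(a),p(b)]))
E
```

```text
time: 14.68
ee_pos: [0.6407, -0.0231, 0.1827]
tcp_rot: [-179.7, -0.0, 87.8]
wrist_force: [-24.9, -0.3, 10.3]
opening: 0.0108
grasp_force: 79.3
```

View pics/z5.png

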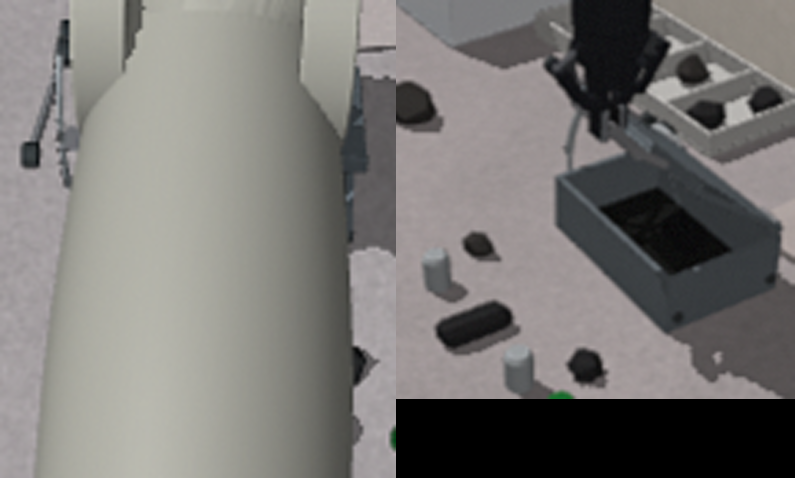

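The fragment and posts are in place and the lid is up, with the top view blocked by the arm. I'll compare lid and index angles in the side camera, using points on circles of known radius.

```bash
python3 - <<'E'
from h import *
s0=cv2.imread("pics/side0.png");s=cv2.imread("pics/side5.png")
a=cv2.resize(s0[118:168,248:303],None,fx=5,fy=5,interpolation=cv2.INTER_CUBIC)
b=cv2.resize(s[138:208,262:347],None,fx=6,fy=6,interpolation=cv2.INTER_CUBIC)
a=cv2.copyMakeBorder(a,0,b.shape[0]-a.shape[0],0,0,0);o=np.hstack([a,b]);print(o.shape,a.shape)
cv2.imwrite("pics/z6.png",o)
k=blob((s0.max(2)<75).astype(np.uint8),(250,127,263,141));print(k[0],k[1])
t=cv2.imread("pics/top0.png");k=blob((t.max(2)<75).astype(np.uint8),(192,138,206,154));print(k[0],k[1])
E
```

```text
(420, 785, 3) (420, 275, 3)
[257.21621622 133.64864865] [254 130   9   8  37]
[199.1 146.3] [197 142   5   9  40]
```

View pics/z6.png

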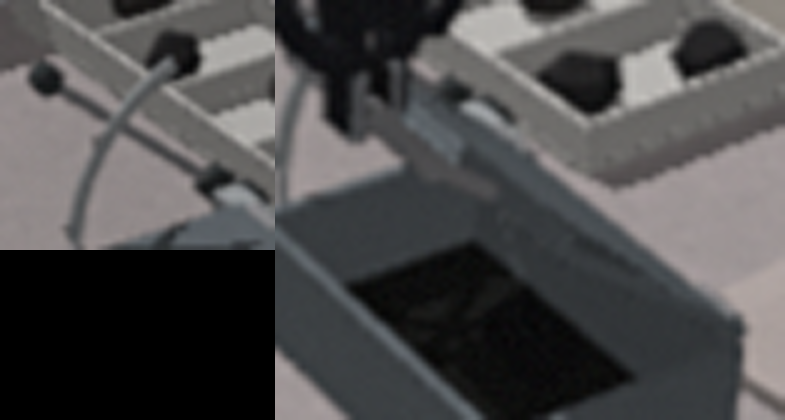

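In the side view the index tip is at (257.2,133.6). The bar's right end is now at about (297.8,169.2), and the lid corner at about (303.7,162.7). Next step is to solve for the angles.

```bash
python3 - <<'E'
from h import *
from scipy.optimize import minimize_scalar as ms
cs=bot.calibration("side");ct=bot.calibration("top")
y=np.radians(-2.2);ex=np.array([np.cos(y),np.sin(y),0]);ey=np.array([-np.sin(y),np.cos(y),0])
H=np.array([.600,-.0206,.076])+.19*ex
P=lambda r,l,th:H+ey*l-ex*r*np.cos(th)+np.array([0,0,r*np.sin(th)])
i0=[(275.3,204.4),(253.2,185.2)]
off=np.mean([np.array(i0[0])-proj(cs,P(.19,-.06,0)),np.array(i0[1])-proj(cs,P(.19,.06,0))],0)
print("off",[np.array(i0[0])-proj(cs,P(.19,-.06,0)),np.array(i0[1])-proj(cs,P(.19,.06,0))])
def fit(c,uv,r,l,off):
    m=ms(lambda t:np.sum((proj(c,P(r,l,t))+off-uv)**2),bounds=(0,1.3),method="bounded");return m.x.round(4),(proj(c,P(r,l,m.x))+off-uv).round(2)
for o in(off,0*off):
    print("tip side",fit(cs,(257.2,133.6),.17,.142,o),"bar now",fit(cs,(297.2,168.9),.19,-.06,o),"corner",fit(cs,(303.7,162.7),.149,-.11,o))
print("tip top",fit(ct,(199.1,146.3),.17,.142,0*off))
print(proj(ct,P(.19,.06,0)),proj(ct,P(.19,-.06,0)))
o=bot.get_obs();print(o["time"],o["ee_pos"])
E
```

```text
off [array([ 0.1772537 , -1.03711368]), array([0.23000657, 1.21100414])]
tip side (np.float64(0.7253), array([-0.46, -0.31])) bar now (np.float64(0.6912), array([-7.26, -4.84])) corner (np.float64(0.8229), array([11.15,  9.07]))
tip side (np.float64(0.726), array([-0.64, -0.44])) bar now (np.float64(0.6918), array([-7.44, -4.96])) corner (np.float64(0.8238), array([10.98,  8.95]))
tip top (np.float64(0.731), array([ 0.78, -0.05]))
[234.53096196 182.84912126] [278.66597537 185.19792376]
14.775 [ 0.64069822 -0.02307635  0.18268587]
```

```bash
python3 - <<'E'
from h import *
cs=bot.calibration("side")
y=np.radians(-2.2);ex=np.array([np.cos(y),np.sin(y),0]);ey=np.array([-np.sin(y),np.cos(y),0])
H=np.array([.600,-.0206,.076])+.19*ex
P=lambda r,l,th,n=0:H+ey*l-ex*(r*np.cos(th)-n*np.sin(th))+np.array([0,0,r*np.sin(th)+n*np.cos(th)])
C=lambda p:((proj(cs,p)-[262,138])*6+[275,0]).round(0)
for th in(.64,.7,.76):
    print(th,"FR",C(P(.149,-.11,th)),"FL",C(P(.149,.11,th)),"BR",C(P(0,-.11,th)),"BL",C(P(0,.11,th)),"bar",C(P(.19,-.06,th)),C(P(.19,.06,th)),"rodR",C(P(.19,-.055,th)),C(P(.149,-.055,th)))
s=cv2.imread("pics/side5.png")
o=bot.get_obs();print(o["time"],o["ee_pos"],o["wrist_force"])
print("TCP->bar if theta",[ (P(.19,0,t)-o["ee_pos"]).round(4).tolist() for t in(.64,.67,.70,.73)])
E
```

```text
0.64 FR [554. 253.] FL [289.  36.] BR [746. 330.] BL [479. 121.] bar [430. 174.] [286.  56.] rodR [423. 169.] [482. 194.]
0.7 FR [566. 236.] FL [299.  21.] BR [746. 330.] BL [479. 121.] bar [444. 153.] [299.  35.] rodR [437. 147.] [493. 177.]
0.76 FR [578. 219.] FL [309.   6.] BR [746. 330.] BL [479. 121.] bar [459. 131.] [313.  15.] rodR [452. 126.] [504. 161.]
14.775 [ 0.64069822 -0.02307635  0.18268587] [-24.59960736   0.16325694  10.91189677]
TCP->bar if theta [[-0.0031, 0.001, 0.0068], [0.0003, 0.0009, 0.0113], [0.0039, 0.0008, 0.0157], [0.0077, 0.0006, 0.02]]
```

Index ≈ 0.728 from both cameras. By the x position of the gripped bar, the lid is at about 0.67 (the bar slid a few mm in the pads). Raising it by about 0.055 rad and easing the radial push.

```bash
python3 -m crank '[{"gripper":5,"travel":[0,1,-3],"twist":[0,0,0]},{"gripper":5,"travel":[0,2.5,-3],"twist":[0,0,0]},{"gripper":5,"travel":[0,2.5,-3],"twist":[0,0,0]},{"gripper":5,"travel":[0,0,0],"twist":[0,0,0]},{"gripper":5,"travel":[0,0,0],"twist":[0,0,0]},{"gripper":5,"travel":[0,0,0],"twist":[0,0,0]}]' 80
python3 - <<'E'
from h import *
o=bot.get_obs();c=bot.calibration("wrist");i=bot.camera("wrist")[:,:,::-1];cv2.imwrite("pics/w7.png",i);np.save("w7.npy",c,allow_pickle=True)
s=bot.camera("side")[:,:,::-1];cv2.imwrite("pics/side7.png",s)
b=cv2.resize(s[135:185,262:322],None,fx=6,fy=6,interpolation=cv2.INTER_CUBIC)
w=cv2.resize(i,(440,330));o2=np.hstack([cv2.copyMakeBorder(b,0,30,0,0,0),w]);print(o2.shape,b.shape)
cv2.imwrite("pics/z7.png",o2)
y=np.radians(-2.2);ex=np.array([np.cos(y),np.sin(y),0]);ey=np.array([-np.sin(y),np.cos(y),0])
H=np.array([.600,-.0206,.076])+.19*ex
P=lambda r,l,th:H+ey*l-ex*r*np.cos(th)+np.array([0,0,r*np.sin(th)])
for t in(.66,.70,.74):
  print(t,[((proj(c,P(r,l,t)))*(440/512)+[360,0]).round(0).tolist() for r,l in((.19,.055),(.149,.055),(.149,.11),(0,.11),(.17,.142))])
E
```

```text
time: 15.52
ee_pos: [0.6478, -0.0234, 0.1917]
tcp_rot: [-179.8, -0.0, 87.8]
wrist_force: [-18.2, 0.6, 7.1]
opening: 0.011
grasp_force: 78.5
(330, 800, 3) (300, 360, 3)
0.66 [[565.0, 120.0], [618.0, 115.0], [622.0, 18.0], [737.0, 42.0], [595.0, -62.0]]
0.7 [[573.0, 122.0], [625.0, 116.0], [630.0, 16.0], [737.0, 42.0], [605.0, -68.0]]
0.74 [[583.0, 123.0], [633.0, 117.0], [639.0, 14.0], [737.0, 42.0], [616.0, -75.0]]
```

View pics/z7.png

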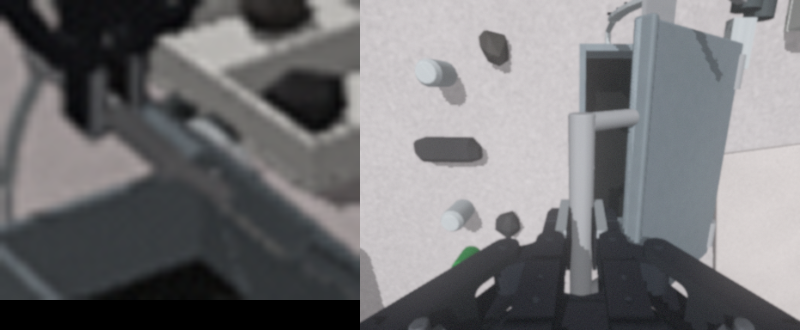

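The wrist view puts the bar at column 581 and the lid edge at about 637, i.e. a lid angle of about 0.73 rad. The TCP gives 0.725, against 0.728 for the index. The fragment and posts are undisturbed. Settling, then handing in.

```bash
python3 -m crank '[{"gripper":5,"travel":[0,0,0],"twist":[0,0,0]},{"gripper":5,"travel":[0,0,0],"twist":[0,0,0]},{"gripper":5,"travel":[0,0,0],"twist":[0,0,0]},{"gripper":5,"travel":[0,0,0],"twist":[0,0,0]},{"gripper":5,"travel":[0,0,0],"twist":[0,0,0]},{"gripper":5,"travel":[0,0,0],"twist":[0,0,0]}]' 80
python3 -c "
from workcell import bot
print(bot.job_done())"
```

```text
time: 16.38
ee_pos: [0.6478, -0.0234, 0.1917]
tcp_rot: [-179.8, -0.0, 87.8]
wrist_force: [-19.1, -0.9, 8.5]
opening: 0.0109
grasp_force: 78.5
the job is handed in; nothing more can be done
None
```

I handed the job in at about 16.4 s (no verdict came back): the fragment lies released about 3 mm from the midway spot, and the gripper is holding the lid steady at about 0.73 rad against about 0.728 rad for the index arm, as measured from the cameras and tool position.

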